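# Find and press the hidden battery-door catch of a bench logger

## Robot

A 7-joint arm with a two-finger parallel gripper is mounted at the origin on a cart in front of the work surface, level with it; the furniture and walls round the work are solid. World frame = base frame: x ahead of the robot, y to its left, z up, the work surface at z = 0. Lengths are in m, angles in rad, forces in N, time in s.
With the tool pointing down it reaches from about 0.35 to 0.9 m from the base axis. Payload 7.2 kg.
Tool frame: the origin (TCP) lies between the finger pads; the fingertips stand 14 mm ahead of it and the grasp point (between the pads) lies 5 mm behind it; z points along the fingers, y is the line along which they close (so a half turn about z gives the same grasp; the last joint's range is limited). The gripper opens to 85 mm and grips with 20 to 120 N. Pads are 22 mm wide; open, the fingers measure 114 mm over their backs; the gripper's body (76 mm by 85 mm) begins 54 mm behind the grasp point. The pads swing forward as they close: fully open they stand 13 mm farther back than shut.
Start: joints at [1.244, 0.411, -0.013, 1.596, 0.006, 1.134, -0.082], TCP at [0.16, -0.604, 0.213] pointing down, gripper open.
Joint ranges: [-2.95, 2.95], [-0.29, 1.99], [-1.47, 1.44], [0.14, 2.54], [-1.03, 4.17], [0.13, 1.85], [-2.86, 2.86]. Speed limits (rad/s): [2.39, 2.39, 3.01, 3.01, 3.14, 3.14, 3.14].

## Interface

Orientations are given as a unit quaternion [x, y, z, w].
In Python, from bench import r gives the robot as it stands.
- The arm moves only by the shell command python3 -m pendant 'ROWS' [FORCE]. ROWS is JSON, a list that holds one entry, the list of rows, each a list of 5 numbers: the gripper's target within -1 to 1 (fully open at 1, half-way at 0, shut at -1), then the shift along the tool's x, y, z in m, then the turn about the tool's z in degrees. In form: [[[jaw, dx, dy, dz, roll], ...]]. A call has 1 to 12 rows; each row shifts and turns the commanded pose from where the row before left it, along the tool's axes as they then stand; what a row does not reach is not made up. A row lasts 1/8 s, in which the tool goes at most 62.5 mm and 10.7 degrees, less where a joint would pass 70% of its speed; a pose out of reach is approached as far as the arm can. A call is refused whole if a number of a shift passes 0.0625 or a number of a turn 10.7, either way. A call with a gripper value outside its range is refused whole. The fingers move at their own pace and stop on an object; FORCE is the grip in N (left out, the last holds). Time passes only in rows, so rows that do not move let the fingers close. It gives the time, the measured TCP pose, the force, the opening and the grip force at its end, in the units of the state.
- r.get_obs(): the state, without advancing time (a new reading comes with each control period).
- r.capture(name): name is "scene" or "top" or "wrist"; returns a dict with "color" (384x512x3 uint8, red, green, blue), "range_z" (384x512 float32, m along the optical axis (not along the pixel's ray), 0 where there is no reading), "vfov" (degrees; the focal length in pixels is half the picture's height over the tangent of half this angle, whatever the lens; pixels are square), "cx", "cy" (the principal point, pixels), "cam_to_world" (4x4, takes a point from camera to world coordinates). Camera axes: x right, y down, z forward; pixel columns grow to the right and rows downward; lengths in m; the calibration is good to about 2 mm. A picture is of the moment at which its call begins.
- r.hand_in(): hands the job in; it is judged then, once.
Trained networks look in a picture, given as the dict that the camera call returned (one of the last four; its "shot" number tells which), for a name from the list of things; names that differ only in an ending like _2 or _b are one class to them, and where a whole thing is asked for, a point or a joint stands for the part that bears it (a point fixed in the world has none). Each returns a list of dicts, best first, with "conf" (0 to 1); they miss things now and then, are a little off and sometimes report something else, mostly with a low value. They report only what shows in the picture. A call takes as long as a camera call.
- r.regions_of(picture, label): "mask" (384x512 bool, what is visible of it) and "bbox" ([left, top, right, bottom] in pixels, round what is visible of it).
- r.mark_of(picture, label): "pixel" ([row, column] in pixels: a listed point, or the origin of a listed thing).
The state is a dict: "time_s": time; "q": joint angles; "joint_vel": joint speeds; "joint_torque": joint torques, N m; "eef_pos": TCP position; "ee_rot": TCP orientation; "wrist_force": force on the tool from outside, world axes, zero at the start; "torque": the same for the moment, N m; "grip_width": finger opening in m; "grasp_force": force on a finger pad.
Only numpy, scipy, OpenCV 4.12 (cv2) and the standard library are available. Lean on these libraries where they do the work, as an engineer would, in place of code of your own. Each camera call takes 0.05 s, during which the arm holds its last target. There are 200 camera calls.

## Task

The bench logger needs a fresh battery. Feel along the dark strip let into its deck for the catch that lies slightly sunk somewhere in it, press the catch right in so that the battery door springs ajar, then push the door by its raised lip all the way back, under the display, and leave it open with the catch free again. Fingertip presses and pushes do it all: leave the battery pack lying in its bay and do not disturb the things around.

Things in the scene. Friction and masses are not known exactly. Their poses are not given: they have to be found in the camera images.
- logger: bench logger: flat pale case, fixed on the worktop. Origin on the worktop; its x runs from its front edge (-105 mm) to its back (+115 mm), y to its left (212 mm wide), z up. Flat deck 56 mm high from the front to x = 34 mm, then a hump with sloped display, 84 mm high. On the deck from the front: 14 mm edge, dark inlaid strip, bridge, battery door with raised lip.
- strip_mid (a point): middle of the visible dark strip, on its rigid surface, 53 mm above the worktop and 3 mm below the deck; 69 mm in front of the logger's origin, axes as the logger's. The visible strip is 98 mm (y) by 44 mm (x). The catch lies somewhere along it: centred on it in x; in y its centre is anywhere from -28 to +28 mm of this point, different every time.
- catch (a joint): how far the catch is pressed straight down, m: 0 free, 0.007 fully in. It is a plate of the strip's own plastic in a well 38 mm (y) by 37 mm (x), sunk 2 mm below the strip. Sprung: 2 N to start, 5 N at the bottom. From about 0.005 its bolt clears the door, which springs ajar (short of that it can hang half-way); it rises again when let go.
- battery_door (a joint): how far the battery door has slid back (the logger's +x), m: 0 shut and bolted, about 0.02 when the ejector spring has pushed it ajar, 0.066 at its stop, fully open. Once free it slides with about 0.3 N of friction and stays where it is left.
- door_lip (a point): point on the door: middle of the top edge of the front face (towards the robot) of its raised lip; axes as the logger's. The lip is 80 mm long (y), 5 mm thick and stands 11 mm above the deck; it is pushed towards +x. With the door shut this point is 28 mm behind strip_mid (+x) and 14 mm above it.
- pack_mid (a point): the middle of the loose battery pack, a black block 42 mm (x) by 98 mm (y) by 24 mm high, lying in the bay under the door with its top 22 mm below the deck. It stays where it is.
- tape_roll: roll of lab tape lying flat, 74 mm across and 20 mm high, on the worktop to the right of the logger; a bystander. Origin: centre of its underside.
- vial_1: small brown vial, 27 mm across and 45 mm high, on the worktop to the right of the logger; a bystander. Origin: centre of its underside.
- vial_2: small brown vial, 27 mm across and 45 mm high, a bystander like vial_1. Origin: centre of its underside.
- stain_bottle_a: brown bottle, 52 mm across and 105 mm high, on the worktop to the right of the logger; a bystander. Origin: centre of its underside.
- sample_jar: white jar, 56 mm across and 62 mm high, farther to the right; a bystander. Origin: centre of its underside.
- pen: black lab marker, 130 mm long and 13 mm thick, lying on the worktop in front of the logger, along y; a bystander. Origin: on its underside.
- cover_glasses: box of cover glasses, 35 x 35 x 17 mm, standing on the right half of the logger's hump (84 mm up); a bystander. Origin: centre of its underside.

How it is judged:
On the way, in this order (a step that is already met when the one before it is completed fails the run):
1. the catch is pressed right in (value of joint catch above 0.0045 m).
2. the battery door is pushed all the way back (value of joint battery_door above 0.06 m), for 0.2 s.
At the end, for the whole second after the job is handed in: The battery door has slid back at least 60 of its 66 mm and stays there, the catch has risen again (within 1 mm), and the battery pack lies in its bay within 8 mm of where it was (value of joint battery_door above 0.06 m and value of joint catch below 0.001 m and distance of pack_mid from where it was at the start of the episode below 0.008 m); the robot touches nothing.
It fails at once if the battery pack is lifted or shifted by more than 10 mm (distance of pack_mid from where it was at the start of the episode above 0.01 m).
It fails at once if a thing nearby (tape roll, vials, bottle, jar, marker, box of cover glasses) is moved by more than 25 mm (distance of any of tape_roll, vial_1, vial_2, stain_bottle_a, sample_jar, pen, cover_glasses from where it was at the start of the episode above 0.025 m).
It also fails if it takes over 58 s, if anything falls off the work surface, if the arm or the gripper's body presses on something with over 40 N, if the wrist force passes 120 N, or if a joint passes its speed limit or range.

## Working session

There is one attempt and no reset: what is moved stays moved. The work goes in short steps, Python scripts to look and compute and a shell command to move; the robot and the scene stay as the last step left them, time stands still between calls to the robot, and variables do not carry over. Pictures are saved under pics/ and viewed, at most 10 in all, crops included, and the job is handed in when it is done.

```bash
ls; mkdir -p pics; cat > h.py <<'E'
import numpy as np, cv2
from bench import r
from scipy.spatial.transform import Rotation as R
def pix(p,row,col,z=None):
    f=p["color"].shape[0]/2/np.tan(np.radians(p["vfov"])/2)
    d=np.array([(col-p["cx"])/f,(row-p["cy"])/f,1.]); T=np.array(p["cam_to_world"])
    if z is None:
        i,j=int(round(row)),int(round(col)); w=p["range_z"][max(i-1,0):i+2,max(j-1,0):j+2]; w=w[w>0]
        if len(w)==0: return None
        return T[:3,:3]@(d*np.median(w))+T[:3,3]
    v=T[:3,:3]@d; return T[:3,3]+v*(z-T[2,3])/v[2]
E
python3 - <<'E'
from h import *
for n in ("scene","top"):
    p=r.capture(n); cv2.imwrite(f"pics/{n}1.png",p["color"][:,:,::-1])
    for l in ("strip_mid","door_lip","logger","cover_glasses","pack_mid"):
        for m in r.mark_of(p,l)[:1]:
            a,b=m["pixel"]; print(n,l,m["pixel"],round(m["conf"],2),pix(p,a,b))
o=r.get_obs(); print(o["time_s"],o["eef_pos"],R.from_quat(o["ee_rot"]).as_matrix().round(3),o["wrist_force"])
E
```

```text
pics
scene strip_mid [197.2, 177.7] 0.74 [0.48060941 0.28451159 0.05417819]
scene door_lip [184.8, 187.1] 0.77 [0.5155627  0.28819277 0.06737073]
scene logger [197.7, 199.8] 0.77 [0.50916612 0.24122782 0.05692805]
scene cover_glasses [164.7, 244.1] 0.54 [0.62534907 0.205962   0.10109973]
top strip_mid [224.0, 158.4] 0.81 [0.47592338 0.29396198 0.05332329]
top door_lip [207.0, 159.8] 0.59 [0.51040583 0.29212334 0.05661948]
top logger [194.3, 169.2] 0.68 [0.53666212 0.27389658 0.05844302]
top cover_glasses [145.4, 201.4] 0.81 [0.62888273 0.20707746 0.1020345 ]
0.6 [ 0.15995933 -0.60419262  0.21319802] [[ 0.967  0.256  0.   ]
 [ 0.256 -0.967 -0.   ]
 [-0.     0.    -1.   ]] [ 1.1502448  -0.11178626  0.39649151]
```

View pics/top1.png

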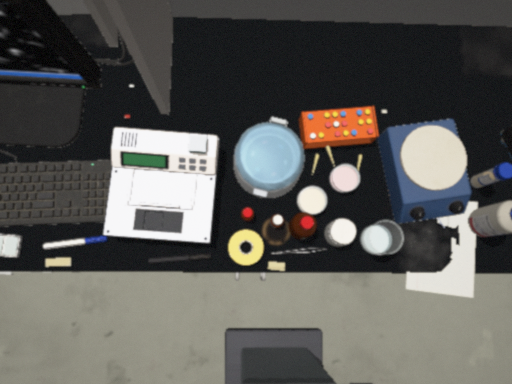

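View pics/scene1.png

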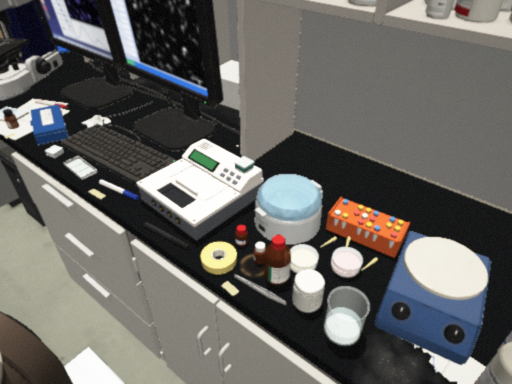

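The top view shows the logger at about (105–218, 128–241), with the strip at (158, 221) and the door near (162, 190). The cover-glass box is at (200, 145), and the pen lies in front of the logger at (180, 258). The logger is yawed by about -3°. I'm moving over it along an arc, raised.

```bash
python3 -m pendant '[[[-1,0,0,-0.05,0],[-1,0.03,-0.02,-0.04,0],[-1,0.05,-0.03,0,0],[-1,0.05,-0.03,0,0],[-1,0.05,-0.03,0,0],[-1,0.05,-0.03,0,0],[-1,0.05,-0.03,0,0],[-1,0.03,-0.05,0,0],[-1,0.016,-0.05,0,0],[-1,0.016,-0.05,0,0],[-1,0.016,-0.05,0,0],[-1,0.016,-0.05,0,0]]]' 
python3 -m pendant '[[[-1,0.016,-0.05,0,0],[-1,0.016,-0.05,0,0],[-1,0.016,-0.05,0,0],[-1,0.016,-0.05,0,0],[-1,0.016,-0.05,0,0],[-1,0.016,-0.05,0,0],[-1,0,-0.05,0,0],[-1,0,0,0,9],[-1,0,0,0,9],[-1,0,0,0,0]]]'
```

```text
time_s: 2.1
eef_pos: [0.4139, -0.1008, 0.3035]
ee_rot: [0.992, 0.129, 0.0, 0.0]
wrist_force: [0.9, 0.1, 0.2]
grip_width: -0.0001
grasp_force: 0.0
time_s: 3.35
eef_pos: [0.4172, 0.2606, 0.3033]
ee_rot: [1.0, -0.027, 0.0, 0.0]
wrist_force: [0.8, 0.5, -0.4]
grip_width: -0.0001
grasp_force: 0.0
```

```bash
python3 - <<'E'
from h import *
p=r.capture("wrist"); cv2.imwrite("pics/w1.png",cv2.resize(p["color"][:,:,::-1],None,fx=1.5,fy=1.5)); np.save("w1.npy",p,allow_pickle=True)
for l in ("strip_mid","door_lip","logger","cover_glasses"):
    for m in r.mark_of(p,l)[:1]:
        a,b=m["pixel"]; print(l,m["pixel"],round(m["conf"],2),pix(p,a,b))
for l in ("logger","battery_door","catch","cover_glasses"):
    for m in r.regions_of(p,l)[:1]:
        print(l,m["bbox"],round(m["conf"],2),cv2.minAreaRect(np.argwhere(m["mask"])[:,::-1].astype(np.float32)))
print(p["cam_to_world"])
E
```

```text
door_lip [83.1, 227.5] 0.95 [0.51044736 0.29425527 0.05683729]
logger [51.8, 230.6] 0.77 [0.54611324 0.28742822 0.05680818]
logger [135.2, 0.3, 321.6, 139.9] 0.81 ((227.5, 68.0), (136.0, 185.0), 90.0)
battery_door [173.4, 14.1, 281.5, 85.9] 0.82 ((228.5068359375, 49.14435577392578), (106.26880645751953, 67.98741912841797), 1.1017061471939087)
catch [205.3, 90.9, 233.7, 123.9] 0.84 ((221.0, 106.0), (28.0, 28.0), 90.0)
cover_glasses [219.6, 144.9, 305.8, 164.2] 0.68 ((262.4913330078125, 154.43869018554688), (8.246980667114258, 86.53914642333984), 81.99527740478516)
[[-5.43863292e-02 -9.51302174e-01 -3.03424293e-01  4.94294444e-01]
 [-9.98519820e-01  5.16487739e-02  1.70462185e-02  2.56318857e-01]
 [-5.44611962e-04  3.03902252e-01 -9.52703062e-01  4.64416561e-01]
 [ 0.00000000e+00  0.00000000e+00  0.00000000e+00  1.00000000e+00]]
```

View pics/w1.png

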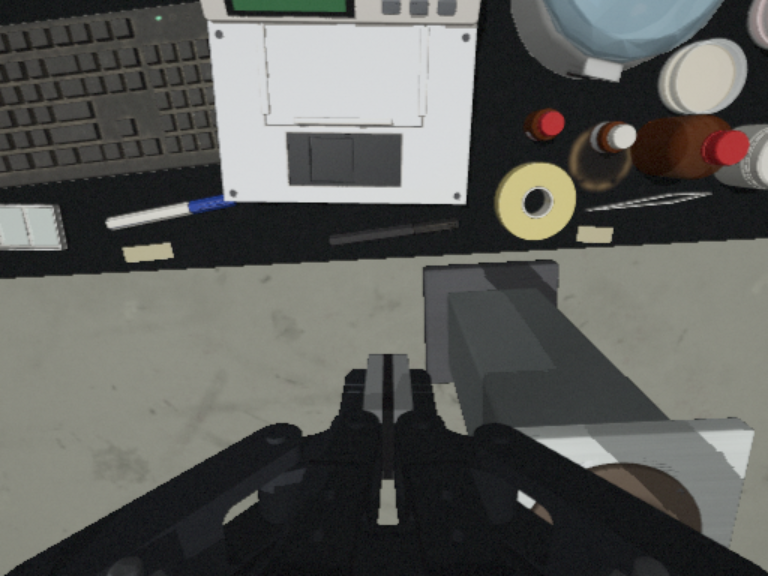

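The wrist view shows the strip at viewed px (288–402, 132–187), with a faint square outline, the catch candidate, at (311–354, 137–182). The lip is at (343, 122). Next I'll locate these and check the sinking in the depth.

```bash
python3 - <<'E'
from h import *
p=np.load("w1.npy",allow_pickle=True).item()
print("catch",pix(p,106.5,221.7,0.051), "corner spread",pix(p,91,207,.051),pix(p,121,236,.051))
print("strip corners",[pix(p,a/1.5,b/1.5,.053)[:2].round(4) for b,a in((288,133),(401,133),(290,187),(402,187))])
P=np.array([[pix(p,i,j) for j in range(194,268,2)] for i in range(96,118,1)])
print("z by col", list(zip(range(194,268,2),(np.median(P[:,:,2],0)*1000).round(1))))
d=[pix(p,a/1.5,b/1.5,.056) for b,a in((226,201),(464,204),(209,24),(476,24))]
print("deck corners",[x[:2].round(4) for x in d])
v=d[0]-d[1]; print("yaw front",np.degrees(np.arctan2(-v[0],v[1])))
print("lip ends",[pix(p,a/1.5,b/1.5,.067)[:2] for b,a in((294,120),(392,122))])
E
```

```text
catch [0.48246586 0.30477742 0.051     ] corner spread [0.50258755 0.32187978 0.051     ] [0.46305569 0.28759009 0.051     ]
strip corners [array([0.5064, 0.3404]), array([0.5012, 0.2445]), array([0.4616, 0.344 ]), array([0.4562, 0.2457])]
z by col [(194, np.float64(53.4)), (196, np.float64(53.6)), (198, np.float64(53.6)), (200, np.float64(53.7)), (202, np.float64(53.6)), (204, np.float64(53.3)), (206, np.float64(52.9)), (208, np.float64(51.5)), (210, np.float64(51.2)), (212, np.float64(51.5)), (214, np.float64(51.6)), (216, np.float64(51.5)), (218, np.float64(51.5)), (220, np.float64(51.5)), (222, np.float64(51.6)), (224, np.float64(51.3)), (226, np.float64(51.3)), (228, np.float64(51.3)), (230, np.float64(51.6)), (232, np.float64(51.5)), (234, np.float64(51.5)), (236, np.float64(52.9)), (238, np.float64(53.5)), (240, np.float64(53.4)), (242, np.float64(53.3)), (244, np.float64(53.4)), (246, np.float64(53.5)), (248, np.float64(53.6)), (250, np.float64(53.5)), (252, np.float64(53.6)), (254, np.float64(53.6)), (256, np.float64(53.6)), (258, np.float64(53.5)), (260, np.float64(53.5)), (262, np.float64(53.4)), (264, np.float64(53.4)), (266, np.float64(53.5))]
deck corners [array([0.4528, 0.4011]), array([0.4388, 0.1918]), array([0.5908, 0.3922]), array([0.5793, 0.1818])]
yaw front -3.829199363512229
lip ends [array([0.51569249, 0.33141395]), array([0.5098228 , 0.25183768])]
```

Depth confirms a patch 2 mm lower at cols 207–235, so the catch is at (0.4825, 0.3048), about 11 mm left of the strip's middle. I'm going above it.

```bash
python3 -m pendant '[[[-1,0.032,-0.024,0,0],[-1,0.031,-0.024,0,0],[-1,0,0,0.06,0],[-1,0,0,0.06,0],[-1,0,0,0.06,0],[-1,0,0,0.04,0],[-1,0,0,0,0],[-1,0,0,0,0]]]'
python3 - <<'E'
from h import *
p=r.capture("wrist"); cv2.imwrite("pics/w2.png",cv2.resize(p["color"][:,:,::-1],None,fx=1.5,fy=1.5))
print(r.get_obs()["wrist_force"])
E
```

```text
time_s: 4.8
eef_pos: [0.4836, 0.3058, 0.0848]
ee_rot: [1.0, -0.028, 0.001, -0.001]
wrist_force: [0.5, 1.1, 0.3]
grip_width: 0.0001
grasp_force: 0.0
[ 0.25414974 -1.14735636  0.84616712]
```

View pics/w2.png

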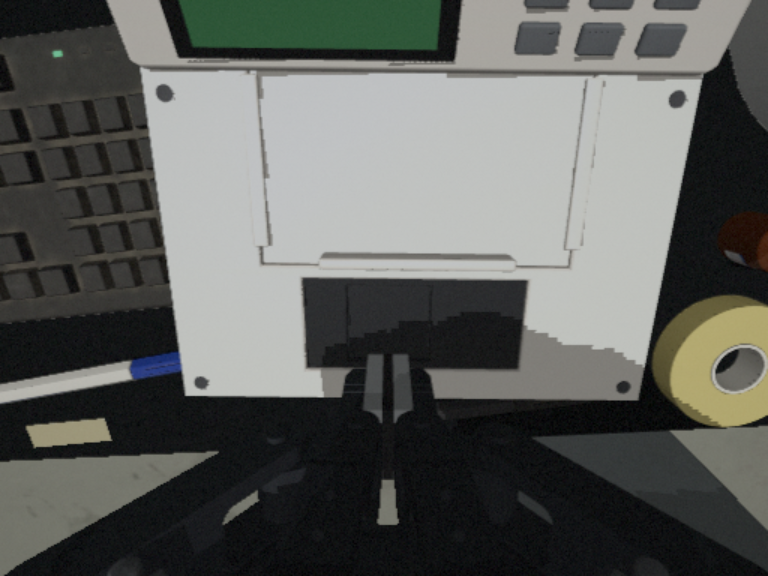

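The tips at viewed (388, 355) are laterally centred on the catch outline (cols 347–431). I'm pressing down in small steps.

```bash
python3 -m pendant '[[[-1,0,0,0.01,0],[-1,0,0,0.008,0],[-1,0,0,0.002,0],[-1,0,0,0.002,0],[-1,0,0,0,0],[-1,0,0,0,0]]]'; python3 -m pendant '[[[-1,0,0,0.002,0],[-1,0,0,0.002,0],[-1,0,0,0.001,0],[-1,0,0,0,0],[-1,0,0,0,0]]]'
```

```text
time_s: 5.6
eef_pos: [0.4828, 0.305, 0.0613]
ee_rot: [1.0, -0.028, 0.0, -0.0]
wrist_force: [0.0, 0.1, -0.2]
grip_width: 0.0
grasp_force: 0.0
time_s: 6.22
eef_pos: [0.4828, 0.3049, 0.0562]
ee_rot: [1.0, -0.028, 0.0, -0.0]
wrist_force: [-0.2, 0.0, -0.2]
grip_width: -0.0
grasp_force: 0.0
```

```bash
python3 - <<'E'
from h import *
p=r.capture("wrist"); cv2.imwrite("pics/w3.png",cv2.resize(p["color"][:,:,::-1],None,fx=1.5,fy=1.5))
for i in range(3):
    o=r.get_obs(); print(o["wrist_force"],np.round(o["joint_torque"],2)); r.capture("wrist")
for m in r.mark_of(p,"door_lip")[:1]: print(m["pixel"],pix(p,*m["pixel"],0.067))
E
```

```text
[-0.17865079  0.18026571 -0.24484078] [-0.000e+00 -5.911e+01 -9.310e+00 -2.248e+01  1.000e-02  0.000e+00
 -0.000e+00]
[ 0.24074864 -0.7371442   0.49210758] [-0.000e+00 -5.912e+01 -9.310e+00 -2.249e+01  1.000e-02  0.000e+00
  0.000e+00]
[-0.93724679 -0.28868647 -0.52718336] [-0.000e+00 -5.914e+01 -9.320e+00 -2.249e+01  1.000e-02  0.000e+00
  0.000e+00]
[193.3, 280.6] [0.51092681 0.29180445 0.067     ]
```

View pics/w3.png

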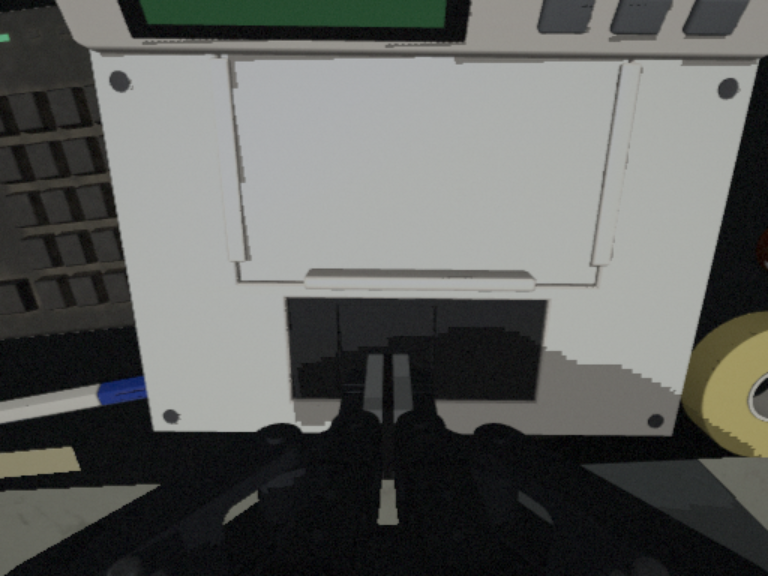

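No contact and no force so far, so the tips stand less far ahead than I assumed. I'm feeling on downward.

```bash
for i in 1; do :; done; python3 -m pendant '[[[-1,0,0,0.002,0],[-1,0,0,0.002,0],[-1,0,0,0,0],[-1,0,0,0,0]]]'; python3 - <<'E'
from h import *
p=r.capture("wrist"); f=192/np.tan(np.radians(p["vfov"])/2)
T=np.array(p["cam_to_world"])
# finger tip points: range in the columns of the fingers, rows near tip
for col in (250,267):
    print(col,[pix(p,row,col).round(4).tolist() for row in (230,236,240,246,252)])
print(r.get_obs()["eef_pos"],r.get_obs()["wrist_force"])
E
```

```text
time_s: 6.98
eef_pos: [0.4828, 0.3049, 0.0521]
ee_rot: [1.0, -0.028, -0.0, 0.0]
wrist_force: [-0.3, -0.6, -0.3]
grip_width: 0.0
grasp_force: 0.0
250 [[0.4857, 0.3095, 0.0513], [0.4933, 0.3084, 0.0749], [0.4933, 0.3083, 0.0793], [0.4936, 0.3081, 0.0859], [0.4931, 0.308, 0.0909]]
267 [[0.4851, 0.2997, 0.0511], [0.4928, 0.3, 0.0749], [0.4928, 0.3001, 0.0792], [0.4931, 0.3003, 0.0859], [0.493, 0.3004, 0.0913]]
[0.48278674 0.30492978 0.05219244] [-0.06030364 -0.09686977  0.19797071]
```

Depth puts the tips near z 0.070, still above the catch (a tool-offset difference). I'm continuing, gently.

```bash
python3 -m pendant '[[[-1,0,0,0.003,0],[-1,0,0,0.003,0],[-1,0,0,0.003,0],[-1,0,0,0.003,0],[-1,0,0,0,0],[-1,0,0,0,0]]]'; python3 - <<'E'
from h import *
p=r.capture("wrist")
cv2.imwrite("pics/w4.png",cv2.resize(p["color"][150:330,150:380,::-1],None,fx=3,fy=3))
for col in (250,):
    for row in range(224,246,2): print(row,pix(p,row,col).round(4))
for row,col in ((215,300),(215,240),(150,256)): print(row,col,pix(p,row,col).round(4))
E
```

```text
time_s: 7.78
eef_pos: [0.4828, 0.305, 0.0402]
ee_rot: [1.0, -0.028, 0.0, -0.0]
wrist_force: [-0.6, -0.7, 0.1]
grip_width: -0.0001
grasp_force: 0.0
224 [0.4948 0.3087 0.0514]
226 [0.4935 0.3088 0.0512]
228 [0.4926 0.3088 0.0516]
230 [0.4914 0.3089 0.0516]
232 [0.4902 0.309  0.0516]
234 [0.4891 0.309  0.0516]
236 [0.4935 0.3085 0.0632]
238 [0.4934 0.3084 0.0654]
240 [0.4935 0.3083 0.0676]
242 [0.4931 0.3083 0.0691]
244 [0.4931 0.3083 0.071 ]
215 300 [0.4993 0.2823 0.0535]
215 240 [0.5002 0.3136 0.0515]
150 256 [0.535  0.3031 0.0563]
```

View pics/w4.png

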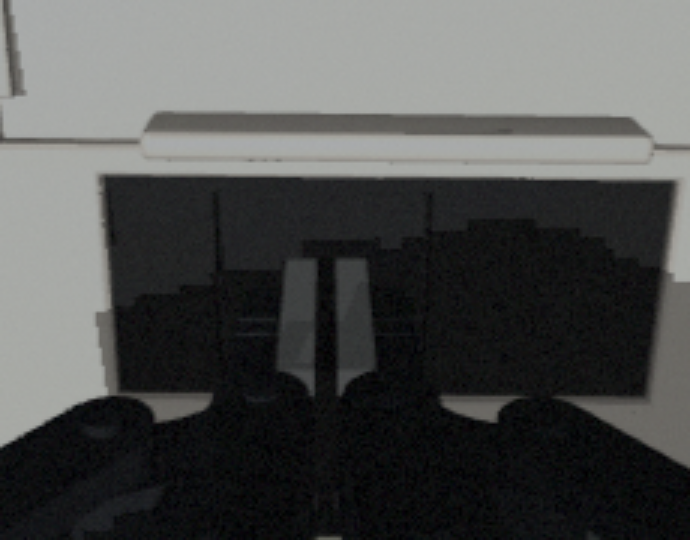

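The tips hover inside the catch outline (cols 217–430 in the crop), at z≈0.062, with about 11 mm left to go.

```bash
python3 -m pendant '[[[-1,0,0,0.003,0],[-1,0,0,0.003,0],[-1,0,0,0.002,0],[-1,0,0,0,0],[-1,0,0,0,0]]]'; python3 -m pendant '[[[-1,0,0,0.002,0],[-1,0,0,0.002,0],[-1,0,0,0,0],[-1,0,0,0,0]]]';  python3 -m pendant '[[[-1,0,0,0.001,0],[-1,0,0,0.001,0],[-1,0,0,0,0],[-1,0,0,0,0]]]'
```

```text
time_s: 8.45
eef_pos: [0.4827, 0.3048, 0.0321]
ee_rot: [1.0, -0.028, -0.0, 0.0]
wrist_force: [-0.8, -0.1, 0.3]
grip_width: 0.0001
grasp_force: 0.3
time_s: 8.95
eef_pos: [0.4828, 0.3049, 0.0282]
ee_rot: [1.0, -0.028, 0.0, 0.0]
wrist_force: [-1.1, -1.1, 4.0]
grip_width: -0.0003
grasp_force: 1.9
time_s: 9.45
eef_pos: [0.4828, 0.3049, 0.0262]
ee_rot: [1.0, -0.028, 0.0, 0.0]
wrist_force: [-1.4, -1.2, 4.4]
grip_width: -0.0002
grasp_force: 2.3
```

```bash
python3 -m pendant '[[[-1,0,0,0.001,0],[-1,0,0,0.001,0],[-1,0,0,0,0],[-1,0,0,0,0]]]';  python3 -m pendant '[[[-1,0,0,0.001,0],[-1,0,0,0.001,0],[-1,0,0,0,0],[-1,0,0,0,0],[-1,0,0,0,0]]]'; python3 - <<'E'
from h import *
p=r.capture("wrist"); np.save("w5.npy",p,allow_pickle=True)
for m in r.mark_of(p,"door_lip")[:1]: print(m["pixel"],m["conf"],pix(p,*m["pixel"],0.067))
for row,col in ((215,230),(210,240),(215,300)): print(row,col,pix(p,row,col).round(4))
E
```

```text
time_s: 9.95
eef_pos: [0.4828, 0.3049, 0.0258]
ee_rot: [1.0, -0.028, 0.0, 0.0]
wrist_force: [-6.3, -6.4, 21.4]
grip_width: 0.0
grasp_force: 10.6
time_s: 10.58
eef_pos: [0.4829, 0.305, 0.0255]
ee_rot: [1.0, -0.028, 0.001, 0.001]
wrist_force: [-11.0, -9.0, 38.9]
grip_width: 0.0002
grasp_force: 19.4
[174.9, 285.3] 0.97 [0.52864426 0.29153974 0.067     ]
215 230 [0.5084 0.3166 0.0564]
210 240 [0.5106 0.3118 0.0564]
215 300 [0.5066 0.2846 0.0565]
```

The catch bottomed (force rose sharply) and the door sprang ajar: the lip went from x 0.511 to 0.529. Before pushing towards the hump I'm lifting and checking the gripper's clearance.

```bash
python3 -m pendant '[[[-1,0,0,-0.005,0],[-1,0,0,-0.01,0],[-1,0,0.012,-0.005,0],[-1,0,0,0,0],[-1,0,0,0,0]]]'; python3 - <<'E'
from h import *
p=r.capture("wrist"); np.save("w5.npy",p,allow_pickle=True)
cv2.imwrite("pics/w5.png",cv2.resize(p["color"][:,:,::-1],None,fx=1.5,fy=1.5))
for m in r.mark_of(p,"door_lip")[:1]: print(m["pixel"],m["conf"],pix(p,*m["pixel"],0.067))
o=r.get_obs(); e=np.array(o["eef_pos"]); print(e,o["wrist_force"])
for row,col in ((205,230),(205,240),(205,300)): print("catch?",row,col,pix(p,row,col).round(4))
for row in (236,240,250,270,290,310,340):
    for col in (200,225,249,): print(row,col,(pix(p,row,col)-e).round(3))
for row,col in ((20,180),(10,250),(5,370),(30,250),(40,250)): print("hump",row,col,pix(p,row,col))
E
```

```text
time_s: 11.3
eef_pos: [0.4821, 0.2925, 0.0419]
ee_rot: [1.0, -0.028, -0.0, 0.0]
wrist_force: [-0.3, -0.5, 0.8]
grip_width: -0.0
grasp_force: 0.0
[167.7, 255.5] 0.85 [0.52781181 0.29119049 0.067     ]
[0.48196199 0.2929103  0.04185273] [0.37332545 0.19940144 0.65211722]
catch? 205 230 [0.5066 0.3056 0.0563]
catch? 205 240 [0.5064 0.3005 0.0566]
catch? 205 300 [0.5047 0.2699 0.0565]
236 200 [0.006 0.031 0.009]
236 225 [0.005 0.018 0.009]
236 249 [0.011 0.004 0.023]
240 200 [0.003 0.031 0.009]
240 225 [0.003 0.018 0.009]
240 249 [0.011 0.003 0.027]
250 200 [-0.002  0.032  0.01 ]
250 225 [-0.003  0.018  0.01 ]
250 249 [0.011 0.003 0.037]
270 200 [-0.014  0.033  0.011]
270 225 [-0.016  0.019  0.009]
270 249 [0.011 0.003 0.054]
290 200 [0.013 0.02  0.068]
290 225 [0.012 0.011 0.069]
290 249 [0.011 0.002 0.068]
310 200 [0.007 0.019 0.072]
310 225 [0.017 0.009 0.085]
310 249 [0.01  0.002 0.077]
340 200 [0.017 0.014 0.096]
340 225 [0.017 0.007 0.097]
340 249 [-0.008  0.003  0.071]
hump 20 180 [0.58924946 0.31754836 0.06669541]
hump 10 250 [0.59046129 0.28958043 0.06973784]
hump 5 370 [0.58910741 0.24430946 0.07170606]
hump 30 250 [0.58515696 0.29014924 0.06106236]
hump 40 250 [0.58212062 0.29046753 0.05637668]
```

View pics/w5.png

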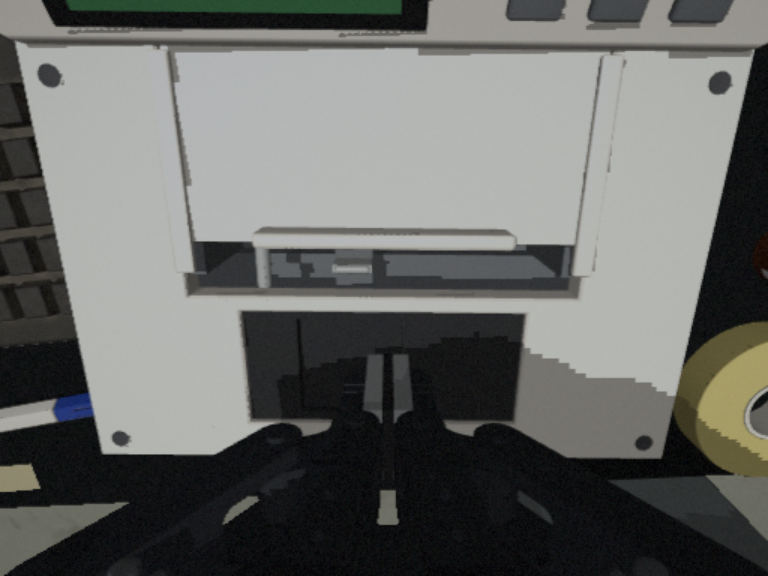

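The door is ajar: the lip is at viewed (385, 240) and the bay is partly visible at about y 270. The catch is free. I'm pushing the lip back.

```bash
python3 -m pendant '[[[-1,0.015,0,0.0015,0],[-1,0.014,0,0,0],[-1,0.005,0,0,0],[-1,0.006,0,0,0],[-1,0.006,0,0,0],[-1,0.006,0,0,0],[-1,0.006,0,0,0],[-1,0.006,0,0,0],[-1,0.006,0,0,0],[-1,0,0,0,0]]]'; python3 - <<'E'
from h import *
p=r.capture("wrist")
for m in r.mark_of(p,"door_lip")[:1]: print(m["pixel"],m["conf"],pix(p,*m["pixel"],0.067))
o=r.get_obs(); print(o["eef_pos"],o["wrist_force"])
E
```

```text
time_s: 12.65
eef_pos: [0.5527, 0.289, 0.0407]
ee_rot: [1.0, -0.028, 0.0, -0.0]
wrist_force: [0.2, 0.3, 0.5]
grip_width: -0.0001
grasp_force: 0.0
[235.5, 255.2] 0.67 [0.56504909 0.28978473 0.067     ]
[0.55202303 0.28917925 0.04070338] [-0.3926245  -0.15178781  0.39228915]
```

```bash
python3 -m pendant '[[[-1,0.005,0,0,0],[-1,0.004,0,0,0],[-1,0.002,0,0,0],[-1,0.002,0,0,0],[-1,0,0,0,0],[-1,0,0,0,0]]]';python3 -m pendant '[[[-1,0.001,0,0,0],[-1,0.001,0,0,0],[-1,0.001,0,0,0],[-1,0,0,0,0],[-1,0,0,0,0]]]'
```

```text
time_s: 13.5
eef_pos: [0.5649, 0.2883, 0.0406]
ee_rot: [1.0, -0.028, -0.0, 0.0]
wrist_force: [-0.5, -0.3, 0.6]
grip_width: 0.0
grasp_force: 0.0
time_s: 14.12
eef_pos: [0.5659, 0.2883, 0.0406]
ee_rot: [1.0, -0.027, -0.002, 0.001]
wrist_force: [-7.1, -0.9, 4.8]
grip_width: 0.0001
grasp_force: 3.6
```

The stop is felt at the expected place (−7 N at x 0.566). I'm backing off, rising and checking.

```bash
python3 -m pendant '[[[-1,-0.01,0,0,0],[-1,-0.02,0,0,0],[-1,-0.01,0,-0.05,0],[-1,-0.02,0,-0.05,0],[-1,-0.02,0,-0.05,0],[-1,-0.02,0,-0.05,0],[-1,0,0,-0.03,0],[-1,0,0,0,0],[-1,0,0,0,0]]]'; python3 - <<'E'
from h import *
p=r.capture("wrist"); cv2.imwrite("pics/w6.png",cv2.resize(p["color"][:,:,::-1],None,fx=1.5,fy=1.5))
for l in ("door_lip","strip_mid","pack_mid"):
  for m in r.mark_of(p,l)[:1]: print(l,m["pixel"],m["conf"],pix(p,*m["pixel"],0.067 if l=="door_lip" else None))
for m in r.regions_of(p,"catch")[:1]:
    P=np.array([pix(p,a,b) for a,b in np.argwhere(m["mask"])]); print("catch z",np.median(P,0))
E
```

```text
time_s: 15.25
eef_pos: [0.468, 0.2932, 0.2699]
ee_rot: [1.0, -0.028, -0.0, 0.0]
wrist_force: [-0.2, 0.2, -1.2]
grip_width: -0.0004
grasp_force: 0.0
door_lip [63.7, 255.4] 0.78 [0.57793016 0.29012815 0.067     ]
strip_mid [83.3, 257.4] 0.39 [0.55856753 0.28909994 0.03509577]
pack_mid [82.6, 260.9] 0.57 [0.55913798 0.28479114 0.03490444]
catch z [0.48632622 0.30451482 0.05147479]
```

View pics/w6.png

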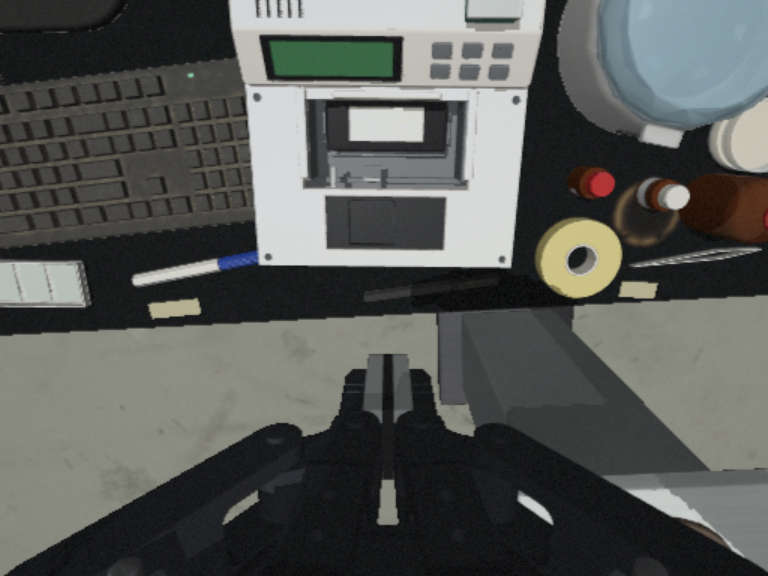

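The door is fully open: the lip at viewed (387, 95) lies against the hump at x 0.578. The pack lies in its bay at (385, 125), the catch is back up at z 0.0515, and the things around are undisturbed.

```bash
python3 -c "
from bench import r
print(r.hand_in())"
```

```text
the job is handed in; nothing more can be done
None
```

The catch was pressed right in, the battery door is pushed back to its stop, and the catch is free again with the pack still in its bay. I handed the job in at about 15 s on the robot's clock; no verdict came back.

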